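# Move the loaded slide rack from its drip hook into the staining dish

## Robot

A 7-joint arm with a two-finger parallel gripper is mounted at the origin on the work surface. World frame = base frame: x ahead of the robot, y to its left, z up, the work surface at z = 0. Lengths are in m, angles in rad, forces in N, time in s.
With the tool pointing down it reaches from about 0.4 to 0.85 m from the base axis. Payload 4.5 kg.
Tool frame: the origin (TCP) lies midway between the tips of the shut fingers; the grasp point (between the pads) lies 19 mm behind it; z points along the fingers, y is the line along which they close (so a half turn about z gives the same grasp; the last joint's range is limited). The gripper opens to 88 mm and grips with 3 to 60 N. Pads are 18 mm wide; open, the fingers measure 123 mm over their backs; the gripper's body (75 mm by 187 mm) begins 45 mm behind the grasp point.
Start: joints at [0.034, 0.689, -0.195, 1.565, 0.157, 0.902, -0.215], TCP at [0.625, 0, 0.239] pointing down, gripper open.
Joint ranges: [-3.01, 3.01], [-0.46, 2.08], [-1.47, 1.51], [0.13, 2.56], [-1, 4.14], [0.04, 2.09], [-2.66, 2.66]. Speed limits (rad/s): [2.57, 2.57, 3.14, 3.14, 3.14, 3.14, 3.14].

## Interface

Orientations are given as a unit quaternion [x, y, z, w].
In Python, from plant import r gives the robot as it stands.
- The arm moves only by the tool carry_out, never from a script. Its argument "plan" is a list of rows, each an object with "rot": the turn, a rotation vector about the tool's x, y, z in rad, a list of three; "xyz": the shift along the tool's x, y, z in m, a list of three; "grip": the closure in counts, from 0 (fully open) to 255 (shut). In form: [{"rot": [wx, wy, wz], "xyz": [dx, dy, dz], "grip": grip}, ...]. A call has 1 to 8 rows; each row is the pose to reach, as a shift and turn from the pose commanded when the call began, along the tool's axes at that moment; what a row does not reach only later rows make up. A row lasts 1/12 s, in which the tool goes at most 41.7 mm and 7.16 degrees, less where a joint would pass 70% of its speed; a pose out of reach is approached as far as the arm can. A call with a gripper value outside its range is refused whole. The fingers move at their own pace and stop on an object; "squeeze" is the grip in N (left out, the last holds). Time passes only in rows, so rows that repeat a pose let the fingers close. It gives the time, the measured TCP pose, the force, the opening and the grip force at its end, in the units of the state.
- r.get_state(): the state, without advancing time (a new reading comes with each control period).
- r.snapshot(name): name is "scene" or "side" or "wrist"; returns the picture (420x560x3 uint8, red, green, blue); there is no depth.
- r.camera_params(name): a dict with "fx", "fy", "cx", "cy" (pixels), "distortion" ([k1, k2, p1, p2, k3] as OpenCV has them; the pictures are not rectified), "position" and "attitude" of the camera in the world; the wrist camera has in their place "hand_eye" (4x4, takes a point from camera to tool coordinates, whose origin is the TCP and whose axes are the flange's). Camera axes: x right, y down, z forward; pixel columns grow to the right and rows downward; lengths in m; the calibration is good to about 2 mm. A picture is of the moment at which its call begins: read the wrist's pose just before it. camera_params takes no time and is no camera call.
- r.finish_job(): hands the job in; it is judged then, once.
The state is a dict: "clock": time; "q": joint angles; "qd": joint speeds; "joint_torque": joint torques, N m; "tool_pos": TCP position; "eef_rot": TCP orientation; "contact_force": force on the tool from outside, world axes, zero at the start; "moment": the same for the moment, N m; "opening": opening from 0.0 (shut) to 1.0 (fully open); "finger_force": force on a finger pad.
Only numpy, scipy, OpenCV 4.12 (cv2) and the standard library are available. Lean on these libraries where they do the work, as an engineer would, in place of code of your own. Each camera call takes 0.05 s, during which the arm holds its last target. There are 200 camera calls.

## Task

Two steel slide racks hang by their handles on two drip stands, one loaded with glass slides and one empty. Lift the loaded rack up and off its hook and set it down gently, without dropping it, upright and flat on the floor of the rectangular staining dish. Leave the empty rack hanging and do not knock over the reagent bottle or the beaker.

Things in the scene. Friction and masses are not known exactly. Their poses are not given: they have to be found in the camera images.
- rack_full_mid (a point): Loaded slide rack, about 240 g: steel tray 84 mm long (own x), 46 wide (y), 21 high, with six upright glass slides with white ends (to 31 mm) and a rigid strap handle over its middle. This point is on its vertical centre line, midway between the handle's two straps, 60 mm above its underside; z up. While it hangs its axes lie along its stand's. Either end may go either way in the dish.
- stand_full_saddle (a point): Hook that carries the loaded rack: top of its 8 mm steel bar at the level saddle, 209 mm above the table, under the handle's peak. The bar runs along own x; the free end points to -x and turns up 14 mm above this point, 27 mm from it: the rack must rise over 20 mm, then leave towards -x. At +x the bar joins a post 100 mm behind, 217 mm high. Which stand is left or right varies.
- dish_floor (a point): Staining dish: open grey rectangular tub, 112 x 74 mm outside (long side along own x), 50 mm high, walls and floor 5 mm, so 102 x 64 mm inside and 45 mm deep; lips reach to 46 mm either side in y. About 600 g, loose on the table. This point is the centre of its inner floor, z up.
- rack_empty_mid (a point): The empty slide rack, of the same shape as the loaded one but without slides; point 60 mm above its underside on its centre line. Stays hanging.
- stand_empty_saddle (a point): The hook of the stand that carries the empty rack, same shape and point as the other.
- rack_full_foot (a point): The centre of the loaded rack's underside, z up.
- rack_full: The loaded rack; origin at its underside's centre. Handle, in the plane of own y and z: two flat upright straps, 12 mm wide in x, outer faces 46 mm apart in y, clear from 31 to 98 mm above the underside, joined by a shallow peaked strap (top 107 mm) that hangs on the hook. Gripping both straps from outside, 80 mm above the underside, holds it in balance, hook between the fingers.
- dish: The staining dish as a body; origin at the centre of its underside.
- stand_full: The stand of the loaded rack, fixed to the table, base 90 mm wide and 12 mm high; origin on the table, straight under its hook's saddle; same axes as the hook.
- reagent: Closed amber glass bottle, 64 mm across, 150 mm high, behind and between the stands; origin at the centre of its underside.
- beaker: Open glass beaker, 60 mm across, 75 mm high, between the stands; origin at the centre of its underside.

How it is judged:
By the outcome, as a careful person would: the job done as asked, in the order asked, and still so for the second after the job is handed in, with the robot touching nothing.
It also fails if it takes over 43 s, if anything falls off the work surface, if the arm or the gripper's body presses on something with over 40 N, if the wrist force passes 120 N, or if a joint passes its speed limit or range.

## Working session

There is one attempt and no reset: what is moved stays moved. The work goes in short steps, Python scripts to look and compute and a tool call to move; the robot and the scene stay as the last step left them, time stands still between calls to the robot, and variables do not carry over. Pictures are saved under pics/ and viewed, at most 10 in all, crops included, and the job is handed in when it is done.

Besides the shell and the picture viewer there is one more tool, called as a command line: name --argument value ..., lists and objects as JSON in quotes. carry_out: Moves the arm, as the interface text tells. Its arguments: {"type":"object","properties":{"plan":{"type":"array"},"squeeze":{"type":"number"}},"required":["plan"]}

```bash
mkdir -p pics
python3 - <<'E'
from plant import r
import cv2,numpy as np
s=r.get_state();print({k:np.round(v,4).tolist() for k,v in s.items()})
for n in("scene","side","wrist"):
    im=r.snapshot(n);cv2.imwrite(f"pics/{n}0.png",im[:,:,::-1]);print(n,r.camera_params(n))
E
```

```text
{'clock': 0.0, 'q': [0.0338, 0.69, -0.1945, 1.5664, 0.1573, 0.9025, -0.2151], 'qd': [0.0016, 0.0009, 0.0003, 0.0016, -0.0004, 0.0005, -0.0003], 'joint_torque': [0.0003, -52.7572, -1.2669, -15.3434, -0.0526, 0.0066, 0.0002], 'tool_pos': [0.6244, -0.0001, 0.2379], 'eef_rot': [0.7071, 0.7071, -0.0007, -0.0006], 'contact_force': [0.311, 0.1919, 0.1288], 'moment': [-0.0208, 0.0081, 0.0308], 'finger_force': 0.0, 'opening': 0.9953}
scene {'fx': 400.5574690037972, 'fy': 400.5574690037972, 'cx': 275.74627222694966, 'cy': 208.6154306321536, 'distortion': array([0.02349107, 0.        , 0.        , 0.        , 0.        ]), 'position': array([ 1.14037174, -0.37526162,  0.61833691]), 'attitude': array([ 0.7868718 ,  0.42986892, -0.20683909, -0.39148828])}
side {'fx': 538.6339537709882, 'fy': 538.6339537709882, 'cx': 282.7473423998654, 'cy': 212.65158726061821, 'distortion': array([-0.12205046,  0.        ,  0.        ,  0.        ,  0.        ]), 'position': array([0.39760769, 0.88631519, 0.68923734]), 'attitude': array([-0.10381584,  0.8648986 , -0.48781267,  0.0566699 ])}
wrist {'fx': 298.6950949463657, 'fy': 298.6950949463657, 'cx': 277.58436892766025, 'cy': 206.95760114688002, 'distortion': array([0.01319825, 0.        , 0.        , 0.        , 0.        ]), 'hand_eye': array([[-1.35148092e-04, -9.63540213e-01, -2.67563524e-01,
         6.79443774e-02],
       [ 9.99999985e-01, -1.58245906e-04,  6.47629533e-05,
         1.00802988e-03],
       [-1.04742542e-04, -2.67563511e-01,  9.63540221e-01,
        -1.45277560e-01],
       [ 0.00000000e+00,  0.00000000e+00,  0.00000000e+00,
         1.00000000e+00]])}
```

View pics/scene0.png

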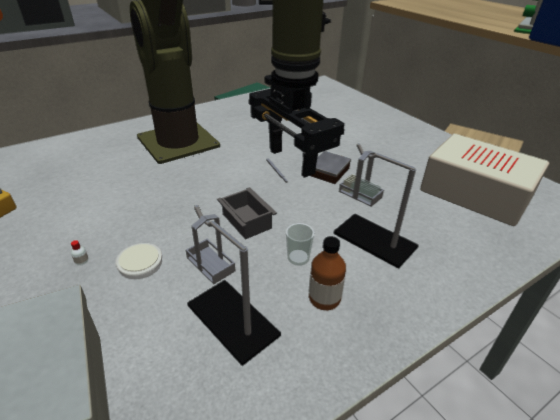

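View pics/side0.png

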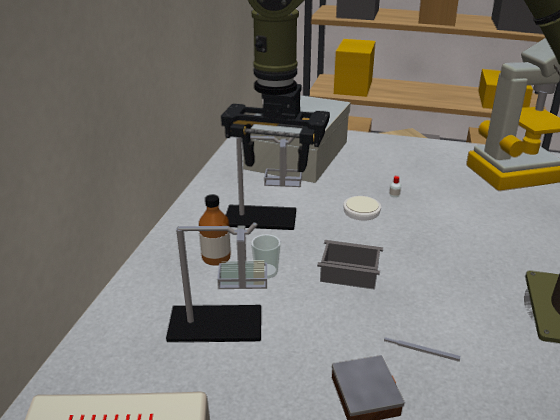

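The scene picture shows the loaded rack at about (362,190) on the right stand, the empty one at (210,262) and the dish at (247,212). In the side picture the loaded rack is at (242,275) and the dish at (350,263). I'll zoom in for pixel accuracy.

Run:
```python
import cv2,numpy as np
a=cv2.imread('pics/scene0.png');b=cv2.imread('pics/side0.png')
def c(im,x,y,w,h,s):
    o=cv2.resize(im[y:y+h,x:x+w],None,fx=s,fy=s,interpolation=cv2.INTER_CUBIC)
    for i in range(0,w,10): cv2.line(o,(i*s,0),(i*s,4 if i%50 else 10),(0,0,255),1); 
    for i in range(0,h,10): cv2.line(o,(0,i*s),(4 if i%50 else 10,i*s),(0,0,255),1)
    return o
A=np.hstack([c(a,330,140,100,75,4),c(a,210,180,100,75,4)])
B=np.hstack([c(b,170,220,100,75,4),c(b,300,225,100,75,4)])
cv2.imwrite('pics/crop1.png',np.vstack([A,B]))
```

```text
(no output)
```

View pics/crop1.png

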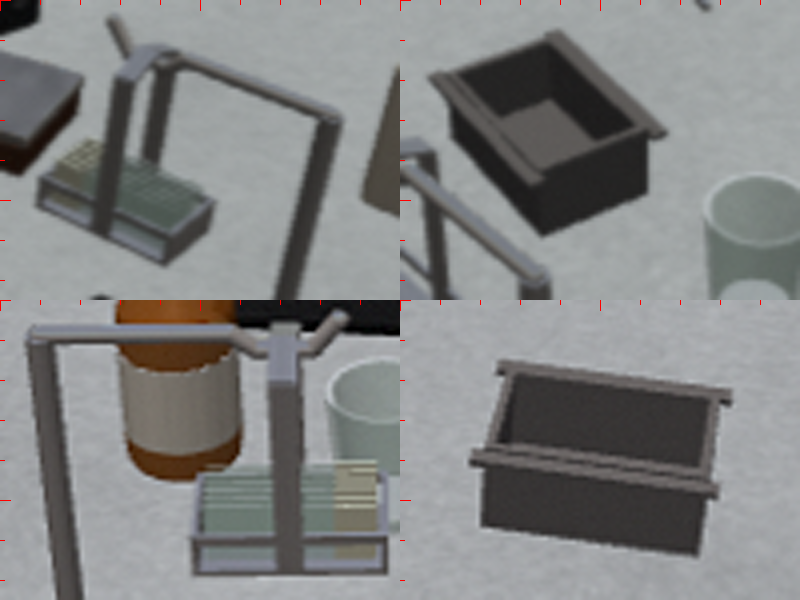

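The crop gives the hook tip, post top, handle, rack corners and dish lips in both views; pixel positions go into the script below. Loaded rack confirmed: slides with pale ends.

```bash
cat > h.py <<'E'
from plant import r
import cv2,numpy as np
from scipy.spatial.transform import Rotation as R
def ray(n,uv,st=None):
    p=r.camera_params(n);K=np.array([[p['fx'],0,p['cx']],[0,p['fy'],p['cy']],[0,0,1]])
    d=np.append(cv2.undistortPoints(np.array([[uv]],float),K,p['distortion'])[0,0],1)
    if n=='wrist':
        H=p['hand_eye'];Rt=R.from_quat(st['eef_rot']).as_matrix()
        return np.array(st['tool_pos'])+Rt@H[:3,3],Rt@H[:3,:3]@d
    return p['position'],R.from_quat(p['attitude']).as_matrix()@d
def plane(n,uv,z,st=None):
    o,d=ray(n,uv,st);return np.round(o+d*(z-o[2])/d[2],4)
def tri(a,b):
    A=np.zeros((3,3));y=np.zeros(3);rs=[a,b]
    for o,d in rs:
        d=d/np.linalg.norm(d);M=np.eye(3)-np.outer(d,d);A+=M;y+=M@o
    x=np.linalg.solve(A,y)
    return np.round(x,4),[round(float(np.linalg.norm(np.cross(x-o,d/np.linalg.norm(d)))),4) for o,d in rs]
E
python3 - <<'E'
from h import *
S=lambda x,y:(330+x/4,140+y/4); S2=lambda x,y:(210+(x-400)/4,180+y/4)
D=lambda x,y:(170+x/4,220+(y-300)/4); D2=lambda x,y:(300+(x-400)/4,225+(y-300)/4)
for n,a,b in(("tip",S(113,18),D(344,318)),("post",S(336,120),D(35,332)),("peak",S(150,50),D(285,332))):
    print(n,tri(ray('scene',a),ray('side',b)))
print("rack bottom -y post,-y free",plane('scene',S(165,265),.105),plane('scene',S(38,205),.105))
print("rack bottom +y post,free",plane('side',D(193,574),.105),plane('side',D(387,574),.105))
for p in((430,75),(545,180),(548,35),(665,132)): print('lip sc',plane('scene',S2(*p),.05))
for p in((500,362),(730,396),(472,455),(717,490)): print('lip sd',plane('side',D2(*p),.05))
E
```

```text
tip (array([0.6124, 0.1774, 0.2189]), [0.0004, 0.0004])
post (array([0.7361, 0.208 , 0.212 ]), [0.0008, 0.0008])
peak (array([0.637 , 0.1815, 0.2107]), [0.0007, 0.0007])
rack bottom -y post,-y free [0.6828 0.1716 0.105 ] [0.6037 0.1506 0.105 ]
rack bottom +y post,free [0.6706 0.2164 0.105 ] [0.5904 0.1963 0.105 ]
lip sc [ 0.4141 -0.0628  0.05  ]
lip sc [ 0.5366 -0.0532  0.05  ]
lip sc [0.4149 0.0182 0.05  ]
lip sc [0.5359 0.0264 0.05  ]
lip sd [ 0.5302 -0.052   0.05  ]
lip sd [ 0.4087 -0.0493  0.05  ]
lip sd [0.5298 0.0325 0.05  ]
lip sd [0.4084 0.0326 0.05  ]
```

View pics/wrist0.png

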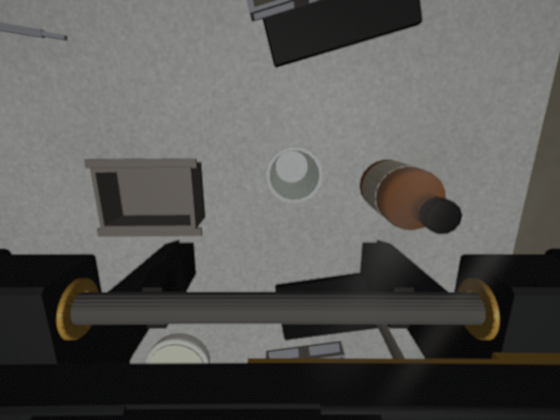

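The wrist view shows the dish lips at about (85,159)–(201,160) and (98,235)–(202,234), the beaker at (295,175).

Run:
```python
from h import *
s=r.get_state()
P=[plane('wrist',p,.05,s) for p in((85,160),(201,160),(98,235.5),(202,234.5))]
print(P,np.mean(P,0)); print('inner floor',[plane('wrist',p,.005,s) for p in((120,168),(191,168),(120,216),(191,216))]); print('beaker rim',plane('wrist',(295,175),.075,s))
```

```text
[array([0.4126, 0.0291, 0.05  ]), array([0.5404, 0.0294, 0.05  ]), array([ 0.4125, -0.0598,  0.05  ]), array([ 0.5355, -0.0586,  0.05  ])] [ 0.47525  -0.014975  0.05    ]
inner floor [array([0.4259, 0.0139, 0.005 ]), array([0.5155, 0.0141, 0.005 ]), array([ 0.417 , -0.0496,  0.005 ]), array([ 0.5106, -0.0496,  0.005 ])]
beaker rim [0.6435 0.0168 0.075 ]
```

carry_out --plan '[{"rot": [0,0,0.12],"xyz": [0,0,-0.035],"grip": 0},{"rot": [0,0,0.24],"xyz": [0.03,0.002,-0.035],"grip": 0},{"rot": [0,0,0.36],"xyz": [0.06,0.004,-0.035],"grip": 0},{"rot": [0,0,0.48],"xyz": [0.09,0.007,-0.035],"grip": 0},{"rot": [0,0,0.6],"xyz": [0.12,0.009,-0.035],"grip": 0},{"rot": [0,0,0.72],"xyz": [0.15,0.012,-0.035],"grip": 0},{"rot": [0,0,0.84],"xyz": [0.17,0.012,-0.035],"grip": 0},{"rot": [0,0,0.95],"xyz": [0.183,0.012,-0.035],"grip": 0}]'

```text
clock: 0.82
tool_pos: [0.6362, 0.1873, 0.2731]
eef_rot: [0.952, 0.305, -0.0, -0.001]
contact_force: [0.7, -0.5, 0.1]
opening: 0.999
finger_force: 0.0
```

carry_out --plan '[{"rot": [0,0,0.12],"xyz": [0,0,0],"grip": 0},{"rot": [0,0,0.24],"xyz": [0,0,0],"grip": 0},{"rot": [0,0,0.373],"xyz": [0,0,0],"grip": 0},{"rot": [0,0,0.373],"xyz": [0,0,0],"grip": 0},{"rot": [0,0,0.373],"xyz": [0,0,0],"grip": 0},{"rot": [0,0,0.373],"xyz": [0,0,0],"grip": 0}]'

```text
clock: 1.32
tool_pos: [0.6368, 0.183, 0.2735]
eef_rot: [0.992, 0.125, -0.0, 0.0]
contact_force: [-0.6, 0.3, 0.5]
opening: 0.996
finger_force: 0.0
```

Run:
```python
from h import *
s=r.get_state();print(s['tool_pos'],R.from_quat(s['eef_rot']).as_matrix().round(3),np.round(s['q'],2),s['clock'])
cv2.imwrite('pics/w1.png',r.snapshot('wrist')[:,:,::-1])
```

```text
[0.63684681 0.18304469 0.27352494] [[ 0.969  0.248 -0.   ]
 [ 0.248 -0.969 -0.   ]
 [-0.    -0.    -1.   ]] [-0.45  0.71  0.2   1.41 -0.15  1.03 -1.54] 1.3167
```

View pics/w1.png

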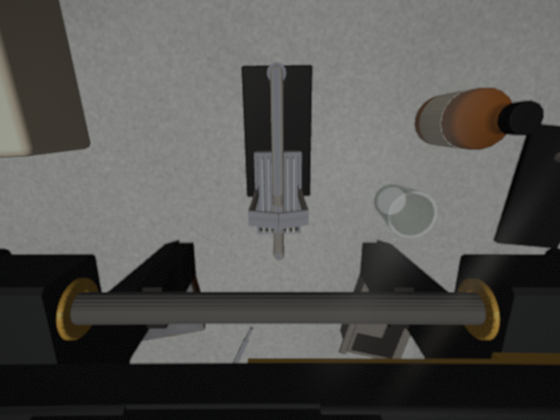

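The wrist view shows the handle centred at column 279 and the bar vertical, so we're aligned; the peak at row 216 means about 2 mm more toward +x. Descending.

carry_out --plan '[{"rot": [0,0,0],"xyz": [0.002,0,0.02],"grip": 0},{"rot": [0,0,0],"xyz": [0.002,0,0.04],"grip": 0},{"rot": [0,0,0],"xyz": [0.002,0,0.06],"grip": 0},{"rot": [0,0,0],"xyz": [0.002,0,0.08],"grip": 0},{"rot": [0,0,0],"xyz": [0.002,0,0.095],"grip": 0},{"rot": [0,0,0],"xyz": [0.002,0,0.107],"grip": 0},{"rot": [0,0,0],"xyz": [0.002,0,0.107],"grip": 0},{"rot": [0,0,0],"xyz": [0.002,0,0.107],"grip": 0}]'

```text
clock: 2.03
tool_pos: [0.6389, 0.1834, 0.1666]
eef_rot: [0.992, 0.124, -0.0, -0.0]
contact_force: [1.6, -0.6, 0.3]
opening: 1.003
finger_force: 0.0
```

carry_out --plan '[{"rot": [0,0,0],"xyz": [0,0,0],"grip": 60},{"rot": [0,0,0],"xyz": [0,0,0],"grip": 90},{"rot": [0,0,0],"xyz": [0,0,0],"grip": 110},{"rot": [0,0,0],"xyz": [0,0,0],"grip": 130},{"rot": [0,0,0],"xyz": [0,0,0],"grip": 160},{"rot": [0,0,0],"xyz": [0,0,0],"grip": 180},{"rot": [0,0,0],"xyz": [0,0,0],"grip": 180},{"rot": [0,0,0],"xyz": [0,0,0],"grip": 180}]' --squeeze 20

```text
clock: 2.7
tool_pos: [0.6391, 0.1834, 0.1669]
eef_rot: [0.992, 0.124, 0.0, 0.0]
contact_force: [-0.2, -0.3, 1.1]
opening: 0.521
finger_force: 20.0
```

carry_out --plan '[{"rot": [0,0,0],"xyz": [0,0,-0.004],"grip": 180},{"rot": [0,0,0],"xyz": [0,0,-0.01],"grip": 180},{"rot": [0,0,0],"xyz": [0,0,-0.016],"grip": 180},{"rot": [0,0,0],"xyz": [0,0,-0.022],"grip": 180},{"rot": [0,0,0],"xyz": [0,0,-0.028],"grip": 180},{"rot": [0,0,0],"xyz": [0,0,-0.033],"grip": 180},{"rot": [0,0,0],"xyz": [0,0,-0.033],"grip": 180},{"rot": [0,0,0],"xyz": [0,0,-0.033],"grip": 180}]' --squeeze 25

```text
clock: 3.37
tool_pos: [0.6391, 0.1836, 0.2002]
eef_rot: [0.992, 0.124, 0.0, -0.0]
contact_force: [-0.6, 0.2, -2.2]
opening: 0.52
finger_force: 25.0
```

Run:
```python
from h import *
s=r.get_state();print(s['contact_force'],s['tool_pos'])
a=r.snapshot('scene')[120:240,320:440,::-1];b=r.snapshot('side')[190:310,160:280,::-1]
cv2.imwrite('pics/c2.png',np.hstack([cv2.resize(x,None,fx=3.3,fy=3.3,interpolation=cv2.INTER_CUBIC) for x in(a,b)]))
```

```text
[-0.5925864   0.18117191 -2.24187763] [0.63913541 0.183581   0.20020201]
```

View pics/c2.png

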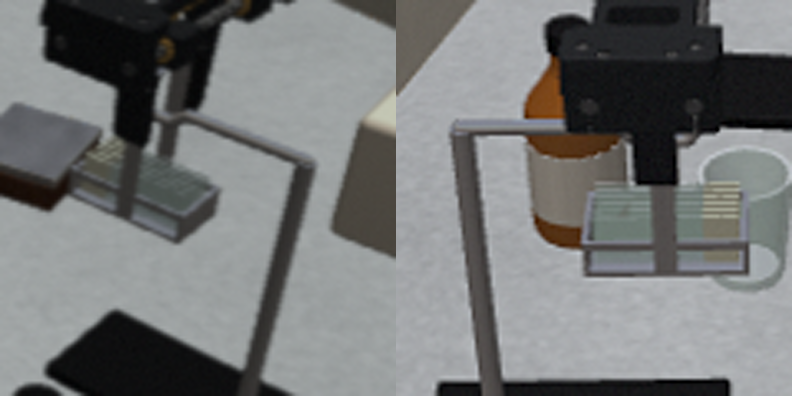

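The crops show the rack lifted level off the hook (wrist force −2.2 N = full weight), its handle still around the bar. Leaving towards −x.

carry_out --plan '[{"rot": [0,0,0],"xyz": [-0.01,0,0],"grip": 180},{"rot": [0,0,0],"xyz": [-0.025,0,0],"grip": 180},{"rot": [0,0,0],"xyz": [-0.04,0,0],"grip": 180},{"rot": [0,0,0],"xyz": [-0.055,0,0],"grip": 180},{"rot": [0,0,0],"xyz": [-0.07,0,0],"grip": 180},{"rot": [0,0,0],"xyz": [-0.085,0,0],"grip": 180},{"rot": [0,0,0],"xyz": [-0.1,0,0],"grip": 180},{"rot": [0,0,0],"xyz": [-0.11,0,0],"grip": 180}]'

```text
clock: 4.13
tool_pos: [0.5306, 0.156, 0.1995]
eef_rot: [0.992, 0.124, -0.001, 0.0]
contact_force: [-0.8, -0.2, -1.4]
opening: 0.518
finger_force: 25.0
```

carry_out --plan '[{"rot": [0,0,0.02],"xyz": [-0.01,0.01,0],"grip": 180},{"rot": [0,0,0.05],"xyz": [-0.025,0.032,0],"grip": 180},{"rot": [0,0,0.09],"xyz": [-0.04,0.056,0],"grip": 180},{"rot": [0,0,0.13],"xyz": [-0.055,0.08,0],"grip": 180},{"rot": [0,0,0.17],"xyz": [-0.07,0.104,0],"grip": 180},{"rot": [0,0,0.2],"xyz": [-0.085,0.128,0],"grip": 180},{"rot": [0,0,0.225],"xyz": [-0.094,0.143,0],"grip": 180},{"rot": [0,0,0.237],"xyz": [-0.098,0.151,0],"grip": 180}]'

```text
clock: 4.8
tool_pos: [0.4731, -0.0169, 0.1998]
eef_rot: [1.0, 0.003, -0.001, 0.001]
contact_force: [0.1, -0.2, -2.4]
opening: 0.517
finger_force: 25.0
```

carry_out --plan '[{"rot": [0,0,0],"xyz": [0,0,0.01],"grip": 180},{"rot": [0,0,0],"xyz": [0,0,0.025],"grip": 180},{"rot": [0,0,0],"xyz": [0,0,0.04],"grip": 180},{"rot": [0,0,0],"xyz": [0,0,0.05],"grip": 180},{"rot": [0,0,0],"xyz": [0,0,0.055],"grip": 180},{"rot": [0,0,0],"xyz": [0,0,0.055],"grip": 180},{"rot": [0,0,0],"xyz": [0,0,0.055],"grip": 180}]'

```text
clock: 5.38
tool_pos: [0.4747, -0.0135, 0.1448]
eef_rot: [1.0, 0.006, 0.0, -0.0]
contact_force: [-0.7, 0.3, -2.5]
opening: 0.52
finger_force: 25.0
```

Run:
```python
from h import *
s=r.get_state();print(s['contact_force'],s['tool_pos'],R.from_quat(s['eef_rot']).as_matrix().round(3)[:2])
def c(im,x,y,w,h,k=4):
    o=cv2.resize(im[y:y+h,x:x+w,::-1],None,fx=k,fy=k,interpolation=cv2.INTER_CUBIC);return o
W=r.snapshot('wrist')
o=np.vstack([np.hstack([c(r.snapshot('scene'),200,165,100,75),c(r.snapshot('side'),300,205,100,75)]),
 np.hstack([cv2.resize(W[:,:,::-1],(400,300)),c(W,180,130,200,150,2)])])
cv2.imwrite('pics/c3.png',o)
```

```text
[-0.68210089  0.34724078 -2.45071582] [ 0.47474241 -0.01349709  0.14477033] [[ 1.     0.011  0.   ]
 [ 0.011 -1.     0.   ]]
```

View pics/c3.png

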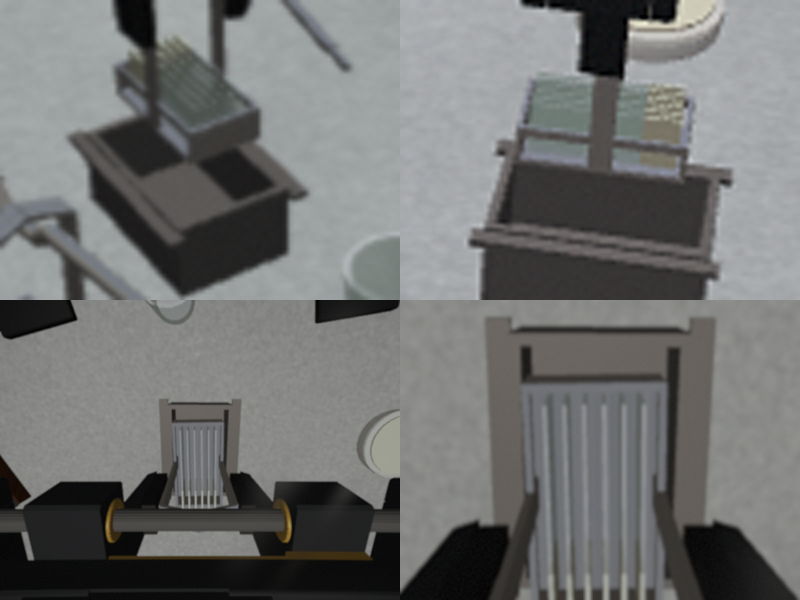

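The composite shows the rack just above the dish, inside its outline, with pale-ended slides level. I'll convert the end edges (wrist rows 144/154 dish wall, 169 rack end) into x offsets.

Run:
```python
from h import *
s=r.get_state()
for n,u,z in(("wall outer",(280,144),.05),("wall inner",(280,154),.05),("rack end",(278,169),.104),("rack L",(241.5,171),.104),("rack R",(314,171),.104),
 ("lip L",(222.5,140),.05),("lip R",(338,140),.05),("lip L2",(227.5,242),.05),("lip R2",(333,242),.05)): print(n,plane('wrist',u,z,s)[:2])
S=lambda x,y:(200+x/4,165+y/4);D=lambda x,y:(300+(x-400)/4,205+y/4)
print("side: lip ends",[plane('side',D(*p),.05) for p in((498,142),(732,176),(472,235),(717,272))])
print("rack bottom +y edge",[plane('side',D(*p),.083) for p in((517,158),(684,178))])
print("scene rack bottom -y edge",[plane('scene',S(*p),.083) for p in((118,95),(190,158))],"lips",[plane('scene',S(*p),.05) for p in((70,138),(183,240),(305,193))])
```

```text
wall outer [ 0.5295 -0.0158]
wall inner [ 0.5217 -0.0159]
rack end [ 0.5175 -0.0142]
rack L [0.516  0.0087]
rack R [ 0.5165 -0.0368]
lip L [0.5321 0.0295]
lip R [ 0.5331 -0.0613]
lip L2 [0.4461 0.0285]
lip R2 [ 0.4471 -0.0626]
side: lip ends [array([ 0.5313, -0.0518,  0.05  ]), array([ 0.4077, -0.0495,  0.05  ]), array([0.5298, 0.0325, 0.05  ]), array([0.4082, 0.0342, 0.05  ])]
rack bottom +y edge [array([0.5128, 0.0084, 0.083 ]), array([0.4301, 0.0061, 0.083 ])]
scene rack bottom -y edge [array([ 0.4353, -0.0393,  0.083 ]), array([ 0.5112, -0.0343,  0.083 ])] lips [array([ 0.4168, -0.0641,  0.05  ]), array([ 0.536 , -0.0542,  0.05  ]), array([0.5367, 0.0259, 0.05  ])]
```

carry_out --plan '[{"rot": [0,0,0],"xyz": [-0.003,0.002,0],"grip": 180},{"rot": [0,0,0],"xyz": [-0.003,0.002,0.01],"grip": 180},{"rot": [0,0,0],"xyz": [-0.003,0.002,0.022],"grip": 180},{"rot": [0,0,0],"xyz": [-0.003,0.002,0.036],"grip": 180},{"rot": [0,0,0],"xyz": [-0.003,0.002,0.05],"grip": 180},{"rot": [0,0,0],"xyz": [-0.003,0.002,0.062],"grip": 180},{"rot": [0,0,0],"xyz": [-0.003,0.002,0.07],"grip": 180},{"rot": [0,0,0],"xyz": [-0.003,0.002,0.07],"grip": 180}]'

```text
clock: 6.2
tool_pos: [0.4707, -0.016, 0.0738]
eef_rot: [1.0, 0.005, -0.001, -0.0]
contact_force: [-0.6, 0.5, -2.1]
opening: 0.519
finger_force: 25.0
```

carry_out --plan '[{"rot": [0,0,0],"xyz": [0,0,0.002],"grip": 180},{"rot": [0,0,0],"xyz": [0,0,0.004],"grip": 180},{"rot": [0,0,0],"xyz": [0,0,0.005],"grip": 180},{"rot": [0,0,0],"xyz": [0,0,0.006],"grip": 180},{"rot": [0,0,0],"xyz": [0,0,0.006],"grip": 180},{"rot": [0,0,0],"xyz": [0,0,0.006],"grip": 180}]'

```text
clock: 6.7
tool_pos: [0.4715, -0.0159, 0.0689]
eef_rot: [1.0, 0.005, 0.0, -0.0]
contact_force: [0.7, -0.3, -2.9]
opening: 0.518
finger_force: 25.0
```

No contact yet; inching down.

carry_out --plan '[{"rot": [0,0,0],"xyz": [0,0,0.001],"grip": 180},{"rot": [0,0,0],"xyz": [0,0,0.002],"grip": 180},{"rot": [0,0,0],"xyz": [0,0,0.002],"grip": 180},{"rot": [0,0,0],"xyz": [0,0,0.002],"grip": 180}]'

```text
clock: 7.03
tool_pos: [0.4716, -0.0159, 0.0672]
eef_rot: [1.0, 0.005, 0.0, -0.0]
contact_force: [-0.7, 0.3, 5.0]
opening: 0.519
finger_force: 25.0
```

Contact (about 7 N push). Releasing slowly.

carry_out --plan '[{"rot": [0,0,0],"xyz": [0,0,0],"grip": 120},{"rot": [0,0,0],"xyz": [0,0,0],"grip": 100},{"rot": [0,0,0],"xyz": [0,0,0],"grip": 70},{"rot": [0,0,0],"xyz": [0,0,0],"grip": 40},{"rot": [0,0,0],"xyz": [0,0,0],"grip": 0},{"rot": [0,0,0],"xyz": [0,0,0],"grip": 0},{"rot": [0,0,0],"xyz": [0,0,0],"grip": 0},{"rot": [0,0,0],"xyz": [0,0,0],"grip": 0}]' --squeeze 5

```text
clock: 7.7
tool_pos: [0.4714, -0.0159, 0.0667]
eef_rot: [1.0, 0.005, 0.0, 0.0]
contact_force: [0.1, 0.4, -0.2]
opening: 0.996
finger_force: 0.0
```

carry_out --plan '[{"rot": [0,0,0],"xyz": [0,0,-0.008],"grip": 0},{"rot": [0,0,0],"xyz": [0,0,-0.02],"grip": 0},{"rot": [0,0,0],"xyz": [0,0,-0.04],"grip": 0},{"rot": [0,0,0],"xyz": [0,0,-0.06],"grip": 0},{"rot": [0,0,0],"xyz": [0,0,-0.08],"grip": 0},{"rot": [0,0,0],"xyz": [0,0,-0.1],"grip": 0},{"rot": [0,0,0],"xyz": [0,0,-0.12],"grip": 0},{"rot": [0,0,0],"xyz": [0,0,-0.13],"grip": 0}]'

```text
clock: 8.37
tool_pos: [0.472, -0.016, 0.1993]
eef_rot: [1.0, 0.005, 0.002, -0.0]
contact_force: [0.3, -0.4, -0.0]
opening: 0.999
finger_force: 0.0
```

Run:
```python
from h import *
def c(im,x,y,w,h,k=4): return cv2.resize(im[y:y+h,x:x+w,::-1],None,fx=k,fy=k,interpolation=cv2.INTER_CUBIC)
a=r.snapshot('scene');b=r.snapshot('side')
cv2.imwrite('pics/c4.png',np.vstack([np.hstack([c(a,200,165,100,75),c(b,300,205,100,75)]),np.hstack([cv2.resize(x[:,:,::-1],(400,300)) for x in(a,b)])]))
```

```text
(no output)
```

View pics/c4.png

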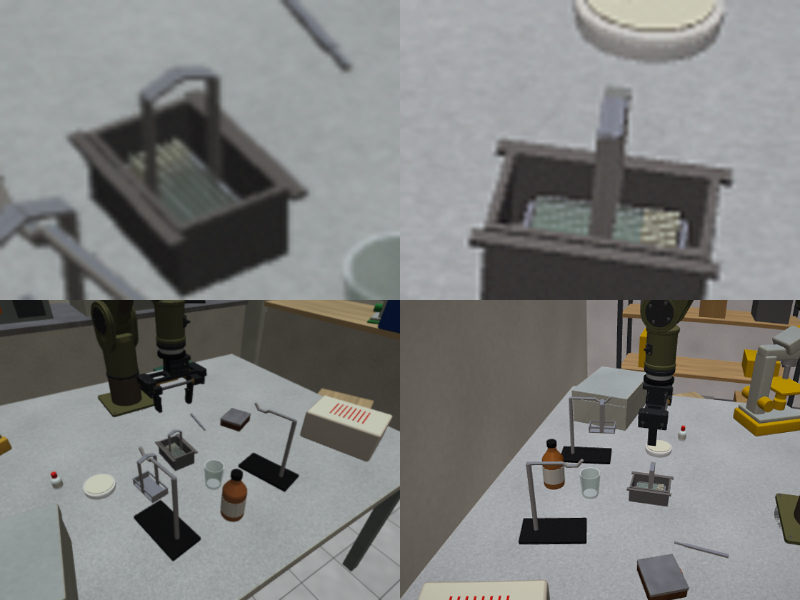

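The views show the rack flat and upright in the dish, the handle clear, the empty rack still hanging, and the bottle and beaker standing.

```bash
python3 -c "
from plant import r
print(r.finish_job())"
```

```text
the job is handed in; nothing more can be done
None
```

The loaded rack is off its hook and sits upright and flat in the staining dish; the empty rack is still hanging, the bottle and beaker are standing, and the job was handed in at about 8.5 s.

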